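# Drop a sugar ball into the decorating dish and hold the dish ready, a quarter turn round

### The job

Swing the red lever of the sugar-ball feeder all the way to its stop, wait there until the yellow ball has rolled into the blue dish, then let the lever spring back. Then pick the dish up by its bow handle, about a hand's breadth (10 cm) off the table, and turn it a quarter turn, either way, so that the handle runs along the feeder's chute instead of across it, keeping the dish level and the ball in its middle. Finish while still holding the dish up, level and still; do not touch the ball or disturb the other things on the table.

Things in the scene. Friction and masses are not known exactly. Their poses are not given: they have to be found in the camera images.
- feeder: Ball feeder fixed to the table: grey base 90 x 115 mm, aluminium trough 46 mm wide, up to 122 mm high. Origin: on the table below where the lever's blade crosses the trough. The trough runs along the feeder's y axis, sloping down towards -y to an open lip 75 mm from the origin, its floor 55 mm high; the dish stands just beyond. The lever's upright pivot is at x = -45 mm, y = 0.
- lever (a joint): Red lever's angle about its upright pivot: 0 at rest (blade across the trough, holding the ball), 1.25 at its stop; grows clockwise seen from above: the post, on the feeder's -x side at rest, moves towards +y, away from the dish. A spring returns it; push at the post 1 N at rest, 4 N at the stop. From about 1.1 on the ball is free and takes about 1 s to settle in the dish.
- lever_post (a point): Top end of the lever's upright red round post, 16 mm in diameter, 70 mm from the pivot, top 155 mm above the table; pinch or push its upper 40 mm (the lever's arm below is 97 to 107 mm above the table). Moves with the lever.
- dish: Loose round blue dish, 150 mm across, rim 41 mm high, about 0.3 kg, with a bow handle over its middle along its x axis. Inside, a shallow cone slopes 14 degrees to the centre, so a ball settles in the middle. Origin: centre of the underside, z up. It starts on the table before the trough's lip, x axis roughly along the feeder's x axis (handle across the chute).
- dish_handle (a point): Centre of the dish handle's black grip bar: 76 mm long along the dish's x axis, 14 mm wide (y), 18 mm high, centred 120 mm above the dish's underside.
- ball_center (a point): Centre of the loose yellow sugar ball, 32 mm in diameter, about 22 g. It starts in the trough behind the lever's blade; at rest in the dish its centre is about 25 mm above the dish's underside.
- ball: The same ball; its origin is on the ball's surface and rolls with it, so use the centre for its position.
- tub: Bystander: white and yellow frosting tub, 72 mm across, 85 mm high; origin under its centre. It stands beside the feeder on its +x side.
- cutter: Bystander: round steel pastry cutter, 52 mm across, 25 mm high; origin under its centre. It lies beside the dish on the feeder's +x side.
- carton: Bystander: pink sugar carton, 60 x 90 mm, 138 mm high; origin under its centre.
- sprinkles: Bystander: jar of sprinkles, 48 mm across, 100 mm high; origin under its centre.
- lid_red: Bystander: red plastic lid, 100 mm across, 11 mm high; origin under its centre.
- snowman: Bystander: small white snowman figure, 50 mm across, 66 mm high; origin under its centre.
Mind the look-alikes: they are no part of the job. Leave any green or purple look-alike of the dish alone. What is shaped like the feeder but green or pink is not meant.

How it is judged:
By the outcome, as a careful person would: the job done as asked, in the order asked, and still so for the second after the job is handed in, while the arm keeps its last pose, push and grip.
It also fails if it takes over 64 s, if anything falls off the work surface, if the arm or the gripper's body presses on something with over 40 N, if the wrist force passes 120 N, or if a joint passes its speed limit or range.

### The arm

A 7-joint arm with a two-finger parallel gripper is mounted at the origin on the work surface. World frame = base frame: x ahead of the robot, y to its left, z up, the work surface at z = 0. Lengths are in m, angles in rad, forces in N, time in s.
With the tool pointing down it reaches from about 0.425 to 0.875 m from the base axis. Payload 4.7 kg.
Tool frame: the origin (TCP) lies on the centre line of the jaws, within the pads' length; the fingertips stand 8 mm ahead of it and the grasp point (between the pads) lies 11 mm behind it; z points along the fingers, y is the line along which they close (so a half turn about z gives the same grasp; the last joint's range is limited). The gripper opens to 87 mm and grips with 3 to 60 N. Pads are 19 mm wide; open, the fingers measure 117 mm over their backs; the gripper's body (75 mm by 190 mm) begins 51 mm behind the grasp point.
Start: joints at [1.267, 0.321, -0.07, 1.45, 0.023, 1.371, -0.057], TCP at [0.203, -0.617, 0.231] pointing down, gripper open.
Joint ranges: [-2.86, 2.86], [-0.3, 2.09], [-1.38, 1.24], [0.06, 2.45], [-1.56, 4.7], [0.09, 2.05], [-2.69, 2.69]. Speed limits (rad/s): [2.57, 2.57, 3.14, 3.14, 3.14, 3.14, 3.14].

### API

Orientations are given as a rotation vector (axis times angle).
In Python, from bench import r, camera gives the robot as it stands.
- The arm moves only by the tool arm_command, never from a script. Its argument "commands" is one flat list of numbers, 7 for each row, row after row: the opening, from -1 (shut) to 1 (fully open), then the shift along the tool's x, y, z each as a share of 0.5 m, from -1 to 1, then the turn, a rotation vector about the tool's x, y, z each as a share of pi/2 rad, from -1 to 1. A call has 1 to 8 rows; each row is the pose to reach, as a shift and turn from the pose commanded when the call began, along the tool's axes at that moment; what a row does not reach only later rows make up. A row lasts 1/12 s, in which the tool goes at most 41.7 mm and 7.16 degrees, less where a joint would pass 70% of its speed; a pose out of reach is approached as far as the arm can. A call with a number of a shift or a turn outside -1 to 1 is refused whole. A call with a gripper value outside its range is refused whole. The fingers move at their own pace and stop on an object; the grip force is fixed at half the most. Time passes only in rows, so rows that repeat a pose let the fingers close. It gives the time, the measured TCP pose, the force, the opening and the grip force at its end, in the units of the state.
- r.sense(): the state, without advancing time (a new reading comes with each control period).
- camera(name): name is "scene" or "top"; returns a dict with "frame" (400x640x3 uint8, red, green, blue), "fx", "fy", "cx", "cy" (pixels), "view" (4x4, takes a point from world to camera coordinates). Camera axes: x right, y up, looking along -z (the intrinsics and any distortion apply to the point x, -y, -z); pixel columns grow to the right and rows downward; lengths in m; the calibration is good to about 2 mm. A picture is of the moment at which its call begins. There is no depth.
- r.finish_job(): hands the job in; it is judged then, once.
The state is a dict: "time": time; "joint_pos": joint angles; "qd": joint speeds; "effort": joint torques, N m; "eef_pos": TCP position; "tcp_rot": TCP orientation; "ft_force": force on the tool from outside, world axes, zero at the start; "ft_torque": the same for the moment, N m; "opening": finger opening in m; "gripper_force": force on a finger pad.
Only numpy, scipy, OpenCV 4.12 (cv2) and the standard library are available. Lean on these libraries where they do the work, as an engineer would, in place of code of your own. Each camera call takes 0.05 s, during which the arm holds its last target. There are 200 camera calls.

## Working session

There is one attempt and no reset: what is moved stays moved. The work goes in short steps, Python scripts to look and compute and a tool call to move; the robot and the scene stay as the last step left them, time stands still between calls to the robot, and variables do not carry over. Pictures are saved under pics/ and viewed, at most 10 in all, crops included, and the job is handed in when it is done.

Besides the shell and the picture viewer there is one more tool, called after ">>>" in YAML: its name, and indented under it one key for each argument. arm_command: Moves the arm, as the interface text tells. Its arguments: {"type":"object","properties":{"commands":{"type":"array","items":{"type":"number","minimum":-1,"maximum":1}}},"required":["commands"]}

```bash
mkdir -p pics; ls
cat > h.py <<'E'
import numpy as np, cv2
from scipy.spatial.transform import Rotation as R
from bench import r, camera
def ray(c,u,v):
    d=np.array([(u-c['cx'])/c['fx'],-(v-c['cy'])/c['fy'],-1.]); V=np.array(c['view'])
    return -V[:3,:3].T@V[:3,3], V[:3,:3].T@d
def onz(c,u,v,z):
    o,d=ray(c,u,v); return o+d*(z-o[2])/d[2]
def two(c1,p1,c2,p2):
    o1,d1=ray(c1,*p1);o2,d2=ray(c2,*p2)
    s=np.linalg.lstsq(np.c_[d1,-d2],o2-o1,rcond=None)[0]
    a,b=o1+d1*s[0],o2+d2*s[1]; return (a+b)/2,np.linalg.norm(a-b)
def proj(c,P):
    V=np.array(c['view']);p=V[:3,:3]@np.array(P)+V[:3,3]
    return c['cx']+c['fx']*p[0]/-p[2], c['cy']-c['fy']*p[1]/-p[2]
def save(c,n): cv2.imwrite('pics/'+n,c['frame'][:,:,::-1])
E
python3 - <<'E'
from h import *
for n in('scene','top'):
    c=camera(n);save(c,n+'0.png');print({k:np.round(v,3) for k,v in c.items() if k!='frame'}, [k for k in c])
print(r.sense())
E
```

```text
pics
{'fx': np.float64(444.447), 'fy': np.float64(444.447), 'cx': np.float64(320.0), 'cy': np.float64(196.573), 'view': array([[-0.356,  0.934, -0.021,  0.148],
       [-0.51 , -0.176,  0.842,  0.158],
       [ 0.783,  0.31 ,  0.539, -1.667],
       [ 0.   ,  0.   ,  0.   ,  1.   ]])} ['frame', 'fx', 'fy', 'cx', 'cy', 'view']
{'fx': np.float64(487.502), 'fy': np.float64(487.502), 'cx': np.float64(318.934), 'cy': np.float64(201.102), 'view': array([[ 0.014, -1.   , -0.014,  0.04 ],
       [ 0.988,  0.012,  0.156, -0.562],
       [-0.156, -0.016,  0.988, -1.42 ],
       [ 0.   ,  0.   ,  0.   ,  1.   ]])} ['frame', 'fx', 'fy', 'cx', 'cy', 'view']
{'time': 0.1, 'joint_pos': array([ 1.26709128,  0.32176501, -0.07005369,  1.45157161,  0.02257391,
        1.37077129, -0.05692436]), 'qd': array([ 0.00025792, -0.00070451, -0.00015907, -0.00247945, -0.00197499,
        0.00078792, -0.00052383]), 'effort': array([ 1.99570072e-04, -4.92571163e+01, -4.05850913e-01, -3.13398707e+01,
       -6.42288546e-02,  3.94907780e-02,  6.23498863e-05]), 'eef_pos': array([ 0.20290836, -0.61701113,  0.22955078]), 'tcp_rot': array([-3.10034872e+00, -4.96793173e-01,  5.48149632e-04]), 'ft_force': array([-0.27064904, -0.30866287,  0.91555488]), 'ft_torque': array([-0.0753943 , -0.01429226,  0.00673973]), 'gripper_force': 0.0, 'opening': 0.08709990333359305}
```

View pics/scene0.png

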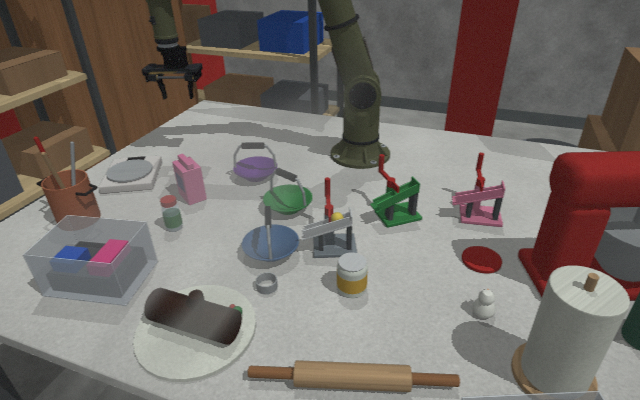

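View pics/top0.png

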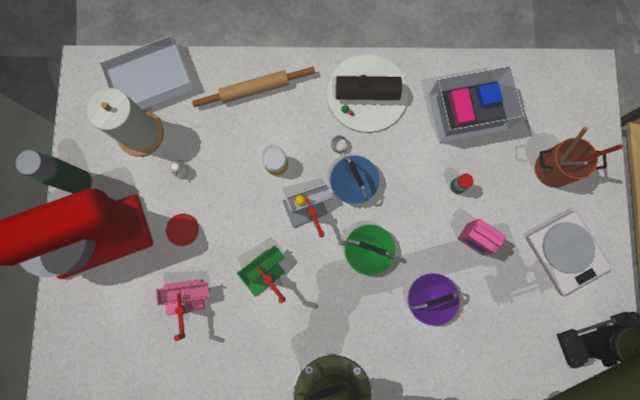

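The blue dish is at top (355,180) and scene (270,243). The grey feeder with the ball is at top (305,203) and scene (333,235). The red post top is near top (320,233) and scene (328,180). I'll zoom in on both views next.

Run:
```python
from h import *
t=camera('top');s=camera('scene')
a=cv2.resize(t['frame'][145:250,265:395],None,fx=3,fy=3,interpolation=cv2.INTER_CUBIC)
b=cv2.resize(s['frame'][165:270,235:365],None,fx=3,fy=3,interpolation=cv2.INTER_CUBIC)
cv2.imwrite('pics/z.png',np.hstack([a,b])[:,:,::-1])
for n,c,(x0,y0,x1,y1) in(('top',t,(265,145,395,250)),('scene',s,(235,165,365,270))):
    H=cv2.cvtColor(c['frame'],cv2.COLOR_RGB2HSV)[y0:y1,x0:x1]
    for nm,lo,hi in(('ball',(22,150,120),(32,255,255)),('blue',(100,70,40),(125,255,255)),('red',(0,150,60),(8,255,255)),('black',(0,0,0),(180,90,45))):
        m=cv2.inRange(H,lo,hi);k,l,st,ce=cv2.connectedComponentsWithStats(m)
        for i in range(1,k):
            if st[i,4]>25:
                ys,xs=np.where(l==i);P=np.c_[xs+x0,ys+y0].astype(np.float32)
                q=cv2.minAreaRect(P)
                print(n,nm,st[i,4],np.round(ce[i]+[x0,y0],1),(st[i,:4]+[x0,y0,0,0]),np.round(cv2.boxPoints(q),0).tolist() if nm in('red','black') else '')
```

```text
top ball 80 [299.7 199.6] [295 195  10  10] 
top blue 663 [366.6 174.4] [348 156  31  44] 
top blue 994 [345.5 183.7] [330 159  35  45] 
top red 146 [314.2 217.3] [306 197  18  39] [[303.0, 198.0], [310.0, 196.0], [324.0, 234.0], [317.0, 237.0]]
top black 46 [368.4 246. ] [360 242  22   8] [[360.0, 245.0], [361.0, 242.0], [381.0, 249.0], [380.0, 252.0]]
scene blue 734 [282.8 241. ] [271 225  28  35] 
scene blue 147 [263.4 241.3] [259 227   9  29] 
scene red 142 [328.1 196.4] [325 178   8  39] [[325.0, 178.0], [332.0, 178.0], [332.0, 216.0], [325.0, 216.0]]
```

View pics/z.png

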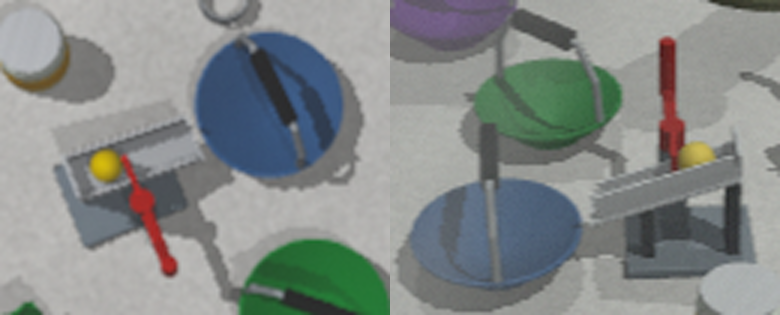

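The left half of the zoom is the top view. It shows the post top at full-frame (321.7,233.7) and the grip bar from (350.3,161.7) to (362.3,186). The right half is the scene view, with the post top at (327.3,178.5) and the bar seen almost end-on around (267.7,216).

Run:
```python
from h import *
t=camera('top');s=camera('scene')
for n,p,q in(('post',(321.7,233.7),(327.5,179.5)),('bar',(356.3,174),(267.7,216)),('ball',(299.7,199.6),(337,216.5)),):
    print(n,*[np.round(x,4) for x in two(t,p,s,q)])
H=cv2.cvtColor(t['frame'],cv2.COLOR_RGB2HSV);m=cv2.inRange(H,(100,70,40),(125,255,255));m[:, :325]=0;m[:,385:]=0;m[:150]=0;m[215:]=0
P=np.argwhere(m)[:,::-1].astype(np.float32);hull=cv2.convexHull(P)
w=np.array([onz(t,*p[0],.041)[:2] for p in hull],np.float32)
print('dish',cv2.fitEllipse(w),cv2.minEnclosingCircle(w))
a,b=onz(t,350.3,161.7,.125),onz(t,362.3,186,.125);print('bar ends',a,b,np.degrees(np.arctan2(*(a-b)[1::-1])),np.linalg.norm(a-b))
# pivot, trough edge line at lever
print('pivot on z.1',onz(t,265+142/3,145+202/3,.112),'post .155',onz(t,321.7,233.7,.155))
for u,v in((52,130),(170,98),(70,198),(200,160)):print(onz(t,265+u/3,145+v/3,.09))
for u,v in((88,247),(187,205),(57,168)):print('base',onz(t,265+u/3,145+v/3,.01))
st=r.sense();print(st['eef_pos'],R.from_rotvec(st['tcp_rot']).as_matrix().round(3))
```

```text
post [0.4538 0.0381 0.1499] 0.0026
bar [ 0.6292 -0.0591  0.1218] 0.0015
ball [0.5554 0.1019 0.1083] 0.0002
dish ((0.6303218603134155, -0.0584019236266613), (0.14755463600158691, 0.14887280762195587), 61.067237854003906) ((0.6304324865341187, -0.05863361060619354), 0.074668750166893)
bar ends [ 0.66468639 -0.04224405  0.125     ] [ 0.59408923 -0.07669723  0.125     ] 26.013535684621104 0.07855558435988144
pivot on z.1 [0.51841129 0.06477604 0.112     ] post .155 [0.45378546 0.03680778 0.155     ]
[0.59108223 0.15437444 0.09      ]
[0.62423459 0.03973808 0.09      ]
[0.52439606 0.13518867 0.09      ]
[0.56318254 0.00979304 0.09      ]
base [0.48522084 0.12197931 0.01      ]
base [0.52957605 0.02176548 0.01      ]
base [0.56620509 0.15563587 0.01      ]
[ 0.20302449 -0.61734048  0.23021283] [[ 0.95   0.312 -0.   ]
 [ 0.312 -0.95   0.001]
 [-0.    -0.001 -1.   ]]
```

```bash
cat >> h.py <<'E'
def go(p,yaw=None):
    """row for a target TCP p and jaw-axis (tool y) yaw in deg, tool pointing straight down"""
    s=r.sense();A=R.from_rotvec(s['tcp_rot']);y=np.radians(yaw)
    yv=np.array([np.cos(y),np.sin(y),0]);z=np.array([0,0,-1.]);B=R.from_matrix(np.c_[np.cross(yv,z),yv,z])
    print('row',np.round(A.inv().apply(np.array(p)-s['eef_pos'])/.5,3),np.round((A.inv()*B).as_rotvec()/(np.pi/2),3),'t',round(s['time'],2))
E
python3 -c "
from h import *
go([.45,-.28,.23],-48)"
```

```text
row [ 0.68  -0.487  0.001] [-0.    -0.    -0.264] t 0.3
```

>>> arm_command:
  commands: [1,0.68,-0.487,0,0,0,-0.264,1,0.68,-0.487,0,0,0,-0.264,1,0.68,-0.487,0,0,0,-0.264,1,0.68,-0.487,0,0,0,-0.264,1,0.68,-0.487,0,0,0,-0.264,1,0.68,-0.487,0,0,0,-0.264,1,0.68,-0.487,0,0,0,-0.264,1,0.68,-0.487,0,0,0,-0.264]

```text
time: 0.97
eef_pos: [0.4007, -0.3466, 0.2308]
tcp_rot: [2.933, 1.124, -0.0]
ft_force: [2.0, -0.5, 0.2]
opening: 0.0867
gripper_force: 0.0
```

```bash
python3 -c "
from h import *
go([.454,.037,.23],-48)"
```

```text
row [ 0.592 -0.499  0.001] [ 0.  0. -0.] t 0.97
```

>>> arm_command:
  commands: [1,0.592,-0.499,0,0,0,0,1,0.592,-0.499,0,0,0,0,1,0.592,-0.499,0,0,0,0,1,0.592,-0.499,0,0,0,0,1,0.592,-0.499,0,0,0,0,1,0.592,-0.499,0,0,0,0,1,0.592,-0.499,0,0,0,0,1,0.592,-0.499,0,0,0,0]

```text
time: 1.63
eef_pos: [0.4455, -0.0163, 0.2308]
tcp_rot: [2.932, 1.124, 0.001]
ft_force: [1.7, -0.6, 0.2]
opening: 0.0866
gripper_force: 0.0
```

```bash
python3 -c "
from h import *
go([.454,.037,.19],-48)"
```

```text
row [ 0.084 -0.068  0.081] [ 0.001  0.    -0.   ] t 1.63
```

>>> arm_command:
  commands: [1,0.084,-0.068,0.08,0,0,0,1,0.084,-0.068,0.08,0,0,0,1,0.084,-0.068,0.08,0,0,0,1,0.084,-0.068,0.08,0,0,0]

```text
time: 1.97
eef_pos: [0.4536, 0.0361, 0.19]
tcp_rot: [-2.931, -1.13, 0.002]
ft_force: [-0.4, -0.5, -0.3]
opening: 0.0869
gripper_force: 0.0
```

Run:
```python
from h import *
go([.454,.037,.134],-48); print(r.sense()['eef_pos'])
t=camera('top');s=camera('scene')
a=cv2.resize(t['frame'][165:265,260:380],None,fx=3.3,fy=3.3,interpolation=cv2.INTER_CUBIC)
b=cv2.resize(s['frame'][135:235,265:385],None,fx=3.3,fy=3.3,interpolation=cv2.INTER_CUBIC)
cv2.imwrite('pics/z1.png',np.hstack([a,b])[:,:,::-1])
```

```text
row [ 0.002 -0.001  0.112] [-0.001  0.001  0.002] t 1.97
[0.45356013 0.03607419 0.18998662]
```

View pics/z1.png

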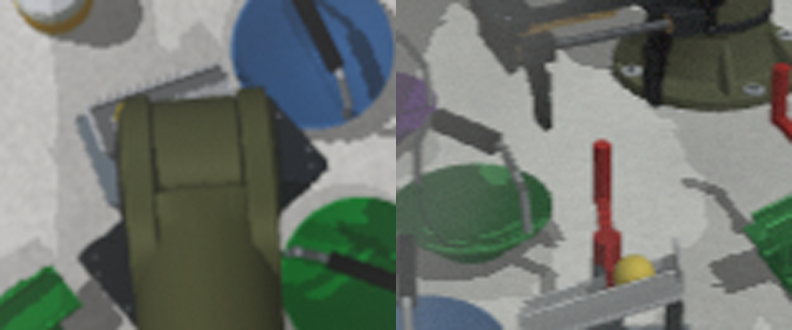

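In the scene view the post at crop (602,143) lies between the two fingertips at (540,125) and (655,100). I'll go down and pinch it.

>>> arm_command:
  commands: [1,0.002,0,0.11,0,0,0,1,0.002,0,0.11,0,0,0,1,0.002,0,0.11,0,0,0,-0.3,0.002,0,0.11,0,0,0,-1,0.002,0,0.11,0,0,0,-1,0.002,0,0.11,0,0,0,-1,0.002,0,0.11,0,0,0,-1,0.002,0,0.11,0,0,0]

```text
time: 2.73
eef_pos: [0.4557, 0.0356, 0.1365]
tcp_rot: [2.932, 1.124, 0.002]
ft_force: [-0.0, 0.2, 0.2]
opening: 0.0614
gripper_force: 0.0
```

Run:
```python
from h import *
s=r.sense();print(s['opening'],s['gripper_force'],s['ft_force'],s['eef_pos'])
piv=np.array([.5184,.0648])
for a in (.2,.4,.6,.8,1.0,1.1,1.18,1.25):
    th=np.radians(203.4)-a; p=piv+.07*np.array([np.cos(th),np.sin(th)]); print(a,p.round(4)); go([*p,.135],-48)
```

```text
0.06142782447162073 0.0 [-0.02269907  0.15397371  0.22278927] [0.45565242 0.03562683 0.13650088]
0.2 [0.4499 0.0503]
row [ 0.011 -0.03   0.003] [ 0.001 -0.001 -0.001] t 2.73
0.4 [0.4484 0.0642]
row [ 0.027 -0.052  0.003] [ 0.001 -0.001 -0.001] t 2.73
0.6 [0.4497 0.0781]
row [ 0.048 -0.071  0.003] [ 0.001 -0.001 -0.001] t 2.73
0.8 [0.4537 0.0915]
row [ 0.072 -0.086  0.003] [ 0.001 -0.001 -0.001] t 2.73
1.0 [0.4603 0.1038]
row [ 0.098 -0.095  0.003] [ 0.001 -0.001 -0.001] t 2.73
1.1 [0.4645 0.1094]
row [ 0.112 -0.098  0.003] [ 0.001 -0.001 -0.001] t 2.73
1.18 [0.4682 0.1136]
row [ 0.123 -0.099  0.003] [ 0.001 -0.001 -0.001] t 2.73
1.25 [0.4718 0.117 ]
row [ 0.133 -0.099  0.003] [ 0.001 -0.001 -0.001] t 2.73
```

>>> arm_command:
  commands: [-1,0,0,0,0,0,0,-1,0,0,0,0,0,0,-1,0,0,0,0,0,0,-1,0,0,0,0,0,0,-1,0,0,0,0,0,0,-1,0,0,0,0,0,0,-1,0,0,0,0,0,0,-1,0,0,0,0,0,0]

```text
time: 3.4
eef_pos: [0.4544, 0.0362, 0.1354]
tcp_rot: [-2.932, -1.125, 0.002]
ft_force: [-1.4, 1.8, 2.2]
opening: 0.0149
gripper_force: 30.0
```

>>> arm_command:
  commands: [-1,0,0,0,0,0,0,-1,0,0,0,0,0,0,-1,0,0,0,0,0,0,-1,0,0,0,0,0,0]

```text
time: 3.73
eef_pos: [0.4545, 0.0361, 0.1354]
tcp_rot: [-2.933, -1.125, 0.001]
ft_force: [-2.9, 2.4, 2.4]
opening: 0.0155
gripper_force: 30.0
```

>>> arm_command:
  commands: [-1,0.004,-0.014,0,0,0,0,-1,0.012,-0.028,0,0,0,0,-1,0.02,-0.04,0,0,0,0,-1,0.028,-0.05,0,0,0,0,-1,0.037,-0.06,0,0,0,0,-1,0.048,-0.068,0,0,0,0,-1,0.06,-0.076,0,0,0,0,-1,0.072,-0.083,0,0,0,0]

```text
time: 4.4
eef_pos: [0.454, 0.0874, 0.1353]
tcp_rot: [2.93, 1.119, -0.003]
ft_force: [-0.7, -7.7, 1.3]
opening: 0.0154
gripper_force: 30.0
```

Run:
```python
from h import *
s=r.sense();print(s['opening'],s['gripper_force'],s['ft_force'],s['eef_pos'])
piv=np.array([.5184,.0648])
d=s['eef_pos'][:2]-piv;print(np.hypot(*d),np.radians(203.4)-np.arctan2(d[1],d[0])%(2*np.pi))
for a in (.9,1.0,1.1,1.18,1.25,1.3):
    th=np.radians(203.4)-a; p=piv+.07*np.array([np.cos(th),np.sin(th)]); print(a,p.round(4)); go([*p,.135],-48)
```

```text
0.015360068520845448 29.995352528057992 [-0.68759473 -7.6769046   1.2900425 ] [0.45402371 0.08741514 0.13534317]
0.06823306811348134 0.7462359813411115
0.9 [0.4567 0.0978]
row [ 0.018 -0.012  0.001] [ 0.003  0.002 -0.002] t 4.4
1.0 [0.4603 0.1038]
row [ 0.031 -0.016  0.001] [ 0.003  0.002 -0.002] t 4.4
1.1 [0.4645 0.1094]
row [ 0.045 -0.019  0.   ] [ 0.003  0.002 -0.002] t 4.4
1.18 [0.4682 0.1136]
row [ 0.056 -0.02   0.   ] [ 0.003  0.002 -0.002] t 4.4
1.25 [0.4718 0.117 ]
row [ 0.066 -0.02   0.   ] [ 0.003  0.002 -0.002] t 4.4
1.3 [0.4744 0.1193]
row [ 0.073 -0.02   0.   ] [ 0.003  0.002 -0.002] t 4.4
```

>>> arm_command:
  commands: [-1,0.014,-0.006,0,0,0,0,-1,0.027,-0.01,0,0,0,0,-1,0.041,-0.013,0,0,0,0,-1,0.052,-0.014,0,0,0,0,-1,0.062,-0.014,0,0,0,0,-1,0.069,-0.014,0,0,0,0,-1,0.069,-0.014,0,0,0,0,-1,0.069,-0.014,0,0,0,0]

```text
time: 5.07
eef_pos: [0.4737, 0.1172, 0.1352]
tcp_rot: [2.932, 1.122, -0.006]
ft_force: [-3.8, -4.3, 4.1]
opening: 0.0151
gripper_force: 30.0
```

Run:
```python
from h import *
s=r.sense();print(s['opening'],s['gripper_force'],s['ft_force'],s['eef_pos'])
piv=np.array([.5184,.0648])
d=s['eef_pos'][:2]-piv;print(np.hypot(*d),np.radians(203.4)-np.arctan2(d[1],d[0])%(2*np.pi))
```

```text
0.015069591803083636 29.995178896933794 [-3.78754512 -4.26353522  4.06661721] [0.47374012 0.11720713 0.13515515]
0.06885501018273422 1.2734497442610624
```

>>> arm_command:
  commands: [-1,0.008,0,0,0,0,0,-1,0.012,0,0,0,0,0,-1,0.012,0,0,0,0,0,-1,0.012,0,0,0,0,0,-1,0.012,0,0,0,0,0,-1,0.012,0,0,0,0,0,-1,0.012,0,0,0,0,0,-1,0.012,0,0,0,0,0]

```text
time: 5.73
eef_pos: [0.4774, 0.1207, 0.1351]
tcp_rot: [2.932, 1.121, -0.009]
ft_force: [-6.6, -5.2, 5.7]
opening: 0.015
gripper_force: 30.0
```

Run:
```python
from h import *
s=r.sense();print(s['eef_pos'],s['ft_force'])
t=camera('top');s=camera('scene')
a=cv2.resize(t['frame'][145:245,260:380],None,fx=3.3,fy=3.3,interpolation=cv2.INTER_CUBIC)
b=cv2.resize(s['frame'][165:265,245:365],None,fx=3.3,fy=3.3,interpolation=cv2.INTER_CUBIC)
cv2.imwrite('pics/z2.png',np.hstack([a,b])[:,:,::-1])
```

```text
[0.47744607 0.12067712 0.13509596] [-6.62603033 -5.1951659   5.68867367]
```

View pics/z2.png

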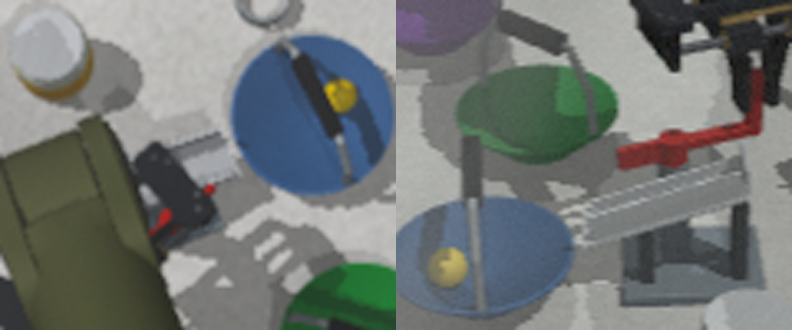

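The ball is in the blue dish, at crop (340,95) in the top view and (447,267) in the scene view. The lever has swung, with its blade tip at scene crop (622,158), pivot at (672,148) and post foot at (757,128). I'll work out its angle from these.

Run:
```python
from h import *
s=camera('scene');t=camera('top')
f=lambda u,v:(245+(u-396)/3.3,165+v/3.3)
for n,p,z in(('tip',(620,158),.102),('piv',(672,140),.112),('foot',(757,128),.102),('posttop_visible',(757,72),.135)):
    print(n,onz(s,*f(*p),z).round(4))
print('tip top view',onz(t,260+210/3.3,145+188/3.3,.102).round(4))
a=onz(s,*f(620,158),.102);b=onz(s,*f(757,128),.102);d=b-a;print(np.hypot(*d[:2]),np.degrees(np.arctan2(d[1],d[0])))
# rest tip
print('rest tip',onz(t,265+122/3,145+157/3,.102).round(4))
for c,n in((t,'t'),(s,'s')):
    m=cv2.inRange(cv2.cvtColor(c['frame'],cv2.COLOR_RGB2HSV),(22,120,100),(34,255,255));b=[(330,150,395,210),(235,215,305,270)][n=='s'];m=m[b[1]:b[3],b[0]:b[2]]
    print(n,np.argwhere(m)[:,::-1].mean(0)+b[:2],m.sum()/255)
```

```text
tip [0.5521 0.0338 0.102 ]
piv [0.5283 0.0694 0.112 ]
foot [0.4751 0.124  0.102 ]
posttop_visible [0.4429 0.1134 0.135 ]
tip top view [0.5503 0.033  0.102 ]
0.1185890252594458 130.46791685292771
rest tip [0.5632 0.0851 0.102 ]
t [353.8 181. ] 45.0
s [265.42857143 242.71428571] 7.0
```

The lever lies at about 130°, a swing of roughly 1.27, so it is at its stop. The ball is close to the middle of the dish. I'll wait a little longer, then open the fingers.

>>> arm_command:
  commands: [-1,0,0,0,0,0,0,-1,0,0,0,0,0,0,-1,0,0,0,0,0,0,-1,0,0,0,0,0,0,-1,0,0,0,0,0,0,-1,0,0,0,0,0,0,-1,0,0,0,0,0,0,-1,0,0,0,0,0,0]

```text
time: 6.6
eef_pos: [0.4774, 0.1207, 0.1351]
tcp_rot: [2.932, 1.121, -0.009]
ft_force: [-6.5, -5.2, 5.8]
opening: 0.0154
gripper_force: 30.0
```

>>> arm_command:
  commands: [-1,0,0,0,0,0,0,-1,0,0,0,0,0,0,-1,0,0,0,0,0,0,-1,0,0,0,0,0,0,-1,0,0,0,0,0,0,-1,0,0,0,0,0,0,-1,0,0,0,0,0,0,-1,0,0,0,0,0,0]

```text
time: 7.27
eef_pos: [0.4775, 0.1207, 0.1351]
tcp_rot: [2.932, 1.121, -0.009]
ft_force: [-6.8, -5.3, 6.1]
opening: 0.0149
gripper_force: 30.0
```

Run:
```python
from h import *
s=r.sense();print(s['eef_pos'],s['ft_force'])
for i in range(2):
  for c,n in((camera('top'),'t'),(camera('scene'),'s')):
    m=cv2.inRange(cv2.cvtColor(c['frame'],cv2.COLOR_RGB2HSV),(22,120,100),(34,255,255));b=[(330,150,395,210),(235,215,305,270)][n=='s'];m=m[b[1]:b[3],b[0]:b[2]]
    print(n,np.argwhere(m)[:,::-1].mean(0)+b[:2],m.sum()/255)
```

```text
[0.47745979 0.1206764  0.13508864] [-6.83280183 -5.34457118  6.07199463]
t [352.88461538 180.42307692] 52.0
s [273.30434783 244.52173913] 23.0
t [352.6        180.63333333] 60.0
s [273.09090909 244.5       ] 22.0
```

>>> arm_command:
  commands: [1,0,0,0,0,0,0,1,0,0,0,0,0,0,1,0,0,0,0,0,0,1,0,0,0,0,0,0,1,0,0,0,0,0,0,1,0,0,0,0,0,0,1,0,0,0,0,0,0,1,0,0,0,0,0,0]

```text
time: 8.13
eef_pos: [0.4794, 0.1231, 0.1355]
tcp_rot: [2.933, 1.125, 0.0]
ft_force: [1.2, -0.3, -0.2]
opening: 0.0602
gripper_force: 0.0
```

>>> arm_command:
  commands: [1,0,0,-0.24,0,0,0,1,0,0,-0.24,0,0,0,1,0,0,-0.24,0,0,0,1,0,0,-0.24,0,0,0,1,0,0,-0.24,0,0,0]

```text
time: 8.55
eef_pos: [0.4808, 0.1234, 0.2578]
tcp_rot: [2.932, 1.124, 0.007]
ft_force: [-1.2, 0.4, -0.8]
opening: 0.0863
gripper_force: 0.0
```

Run:
```python
from h import *
go([.46,-.10,.26],-64);s=camera('scene');t=camera('top')
m=cv2.inRange(cv2.cvtColor(s['frame'],cv2.COLOR_RGB2HSV),(0,150,60),(8,255,255));m=m[165:270,290:365]
p=np.argwhere(m)[:,::-1]+[290,165];print(p.min(0),p.max(0),p.mean(0),len(p))
```

```text
row [-0.33   0.304 -0.004] [ 0.002 -0.003  0.177] t 8.55
[325 178] [332 216] [328.07518797 197.14285714] 133
```

Run:
```python
from h import *
s=camera('scene');t=camera('top')
a=cv2.resize(t['frame'][145:215,315:395],None,fx=5,fy=5,interpolation=cv2.INTER_CUBIC)
b=cv2.resize(s['frame'][195:265,235:315],None,fx=5,fy=5,interpolation=cv2.INTER_CUBIC)
cv2.imwrite('pics/z3.png',np.hstack([a,b])[:,:,::-1])
go([.629,-.059,.257],-64)
```

```text
row [-0.019  0.471 -0.007] [-0.001  0.002  0.177] t 8.75
```

View pics/z3.png

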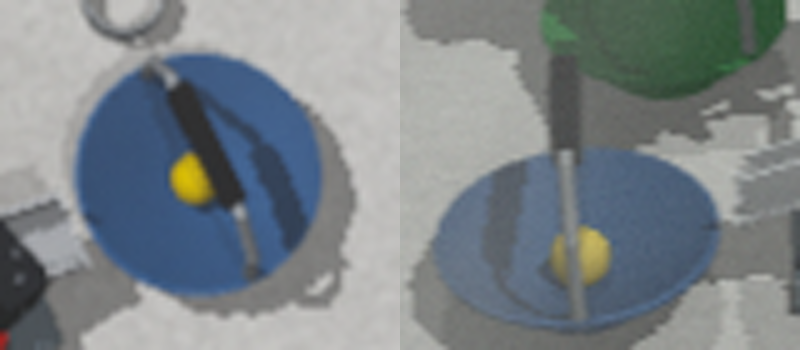

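The lever is back at rest, with the same pixels as at the start. The ball sits mid-dish at top crop (193,180). The bar has not moved: its centre is at top (356.4,174) and scene (268,215.4). I'll move over the dish.

>>> arm_command:
  commands: [1,-0.019,0.471,0,0,0,0.177,1,-0.019,0.471,0,0,0,0.177,1,-0.019,0.471,0,0,0,0.177,1,-0.019,0.471,0,0,0,0.177,1,-0.019,0.471,0,0,0,0.177,1,-0.019,0.471,0,0,0,0.177,1,-0.019,0.471,0,0,0,0.177,1,-0.019,0.471,0,0,0,0.177]

```text
time: 9.42
eef_pos: [0.6295, -0.0601, 0.2527]
tcp_rot: [-3.059, -0.703, 0.006]
ft_force: [-0.3, 1.3, -0.6]
opening: 0.0867
gripper_force: 0.0
```

Run:
```python
from h import *
go([.6297,-.0588,.109],-64)
```

```text
row [ 0.002 -0.001  0.287] [-0.002  0.002 -0.001] t 9.42
```

>>> arm_command:
  commands: [1,0.002,-0.001,0.07,-0.002,0.002,0,1,0.002,-0.001,0.14,-0.002,0.002,0,1,0.002,-0.001,0.2,-0.002,0.002,0,1,0.002,-0.001,0.24,-0.002,0.002,0,1,0.002,-0.001,0.27,-0.002,0.002,0,1,0.002,-0.001,0.285,-0.002,0.002,0,1,0.002,-0.001,0.287,-0.002,0.002,0,1,0.002,-0.001,0.287,-0.002,0.002,0]

```text
time: 10.08
eef_pos: [0.6301, -0.0564, 0.1122]
tcp_rot: [3.058, 0.71, 0.005]
ft_force: [-0.4, -0.2, 0.6]
opening: 0.0868
gripper_force: 0.0
```

Run:
```python
from h import *
go([.6297,-.0588,.109],-64)
s=camera('scene')
cv2.imwrite('pics/z4.png',cv2.resize(s['frame'][175:275,215:335],None,fx=4,fy=4,interpolation=cv2.INTER_CUBIC)[:,:,::-1])
```

```text
row [-0.003  0.004  0.006] [ 0.002 -0.002  0.001] t 10.08
```

View pics/z4.png

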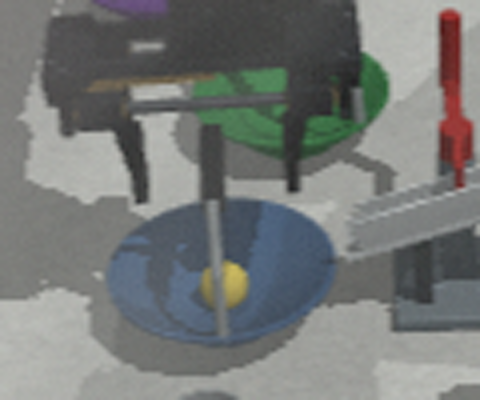

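The bar at crop (211,165) sits between the fingertips at (140,200) and (293,190), within a couple of mm of centre. I'll close the fingers.

>>> arm_command:
  commands: [-1,-0.002,0.003,0.005,0,0,0,-1,-0.002,0.003,0.005,0,0,0,-1,-0.002,0.003,0.005,0,0,0,-1,-0.002,0.003,0.005,0,0,0,-1,-0.002,0.003,0.005,0,0,0,-1,-0.002,0.003,0.005,0,0,0,-1,-0.002,0.003,0.005,0,0,0,-1,-0.002,0.003,0.005,0,0,0]

```text
time: 10.8
eef_pos: [0.6303, -0.0593, 0.1095]
tcp_rot: [3.059, 0.707, 0.006]
ft_force: [0.9, -0.4, 1.0]
opening: 0.0418
gripper_force: 0.0
```

>>> arm_command:
  commands: [-1,0,0,0,0,0,0,-1,0,0,0,0,0,0,-1,0,0,0,0,0,0,-1,0,0,0,0,0,0,-1,0,0,0,0,0,0,-1,0,0,0,0,0,0,-1,0,0,0,0,0,0,-1,0,0,0,0,0,0]

```text
time: 11.47
eef_pos: [0.6303, -0.0592, 0.1095]
tcp_rot: [3.059, 0.708, 0.006]
ft_force: [0.1, -0.0, -1.9]
opening: 0.0138
gripper_force: 30.0
```

>>> arm_command:
  commands: [-1,0,0,0,0,0,0,-1,0,0,0,0,0,0,-1,0,0,0,0,0,0,-1,0,0,0,0,0,0]

```text
time: 11.8
eef_pos: [0.6303, -0.0593, 0.1095]
tcp_rot: [3.059, 0.707, 0.006]
ft_force: [0.7, 1.0, -0.9]
opening: 0.0135
gripper_force: 30.0
```

Run:
```python
from h import *
print(r.sense()['eef_pos']);go([.63,-.059,.209],-64)
```

```text
[ 0.63025127 -0.05927718  0.10948889]
row [ 0.    -0.    -0.199] [ 0.002 -0.002  0.001] t 11.8
```

Gripped. I'll lift gently.

>>> arm_command:
  commands: [-1,0,0,-0.005,0,0,0,-1,0,0,-0.015,0,0,0,-1,0,0,-0.03,0,0,0,-1,0,0,-0.05,0,0,0,-1,0,0,-0.07,0,0,0,-1,0,0,-0.09,0,0,0,-1,0,0,-0.105,0,0,0,-1,0,0,-0.11,0,0,0]

```text
time: 12.47
eef_pos: [0.6311, -0.0592, 0.1669]
tcp_rot: [3.057, 0.707, 0.011]
ft_force: [0.6, 0.4, -2.6]
opening: 0.0138
gripper_force: 30.0
```

>>> arm_command:
  commands: [-1,0,0,-0.01,0,0,0,-1,0,0,-0.025,0,0,0,-1,0,0,-0.04,0,0,0,-1,0,0,-0.06,0,0,0,-1,0,0,-0.075,0,0,0,-1,0,0,-0.085,0,0,0,-1,0,0,-0.09,0,0,0,-1,0,0,-0.09,0,0,0]

```text
time: 13.13
eef_pos: [0.6302, -0.0592, 0.2104]
tcp_rot: [3.058, 0.707, 0.008]
ft_force: [0.2, 0.4, -3.0]
opening: 0.0136
gripper_force: 30.0
```

Run:
```python
from h import *
q=r.sense();print(q['eef_pos'],q['joint_pos'].round(2));go([.63,-.059,.209],26);go([.63,-.059,.209],-64)
s=camera('scene')
cv2.imwrite('pics/z5.png',cv2.resize(s['frame'][135:285,205:355],None,fx=3,fy=3,interpolation=cv2.INTER_CUBIC)[:,:,::-1])
```

```text
[ 0.63020466 -0.05915645  0.21037673] [ 0.61  0.37 -0.72  1.51  0.25  1.35 -1.24]
row [-0.    -0.     0.003] [ 0.004 -0.    -1.   ] t 13.13
row [-0.    -0.     0.003] [ 0.002 -0.003  0.   ] t 13.13
```

View pics/z5.png

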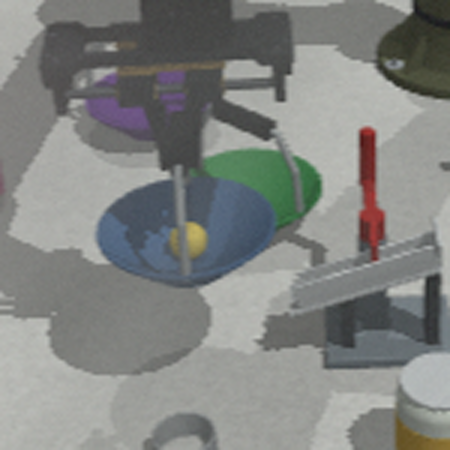

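The dish hangs level with the ball in its middle at crop (188,240), and it is clear of the feeder. I'll turn it slowly.

>>> arm_command:
  commands: [-1,0,0,0,0,0,-0.01,-1,0,0,0,0,0,-0.03,-1,0,0,0,0,0,-0.06,-1,0,0,0,0,0,-0.1,-1,0,0,0,0,0,-0.14,-1,0,0,0,0,0,-0.18,-1,0,0,0,0,0,-0.22,-1,0,0,0,0,0,-0.26]

```text
time: 13.85
eef_pos: [0.6295, -0.0593, 0.2088]
tcp_rot: [2.849, 1.318, 0.003]
ft_force: [0.7, -0.4, -3.5]
opening: 0.0136
gripper_force: 30.0
```

>>> arm_command:
  commands: [-1,0,0,0,0,0,-0.04,-1,0,0,0,0,0,-0.08,-1,0,0,0,0,0,-0.12,-1,0,0,0,0,0,-0.16,-1,0,0,0,0,0,-0.2,-1,0,0,0,0,0,-0.24,-1,0,0,0,0,0,-0.28,-1,0,0,0,0,0,-0.32]

```text
time: 14.52
eef_pos: [0.6295, -0.0593, 0.2088]
tcp_rot: [2.431, 1.985, 0.002]
ft_force: [-0.1, -0.4, -2.4]
opening: 0.0137
gripper_force: 30.0
```

Run:
```python
from h import *
q=r.sense();print(q['eef_pos'],q['joint_pos'].round(2));go([.63,-.059,.209],24.3)
```

```text
[ 0.62946101 -0.05933407  0.20882893] [ 0.72  0.42 -0.87  1.51  0.32  1.36 -0.38]
row [ 0.001  0.001 -0.   ] [ 0.002  0.001 -0.398] t 14.52
```

>>> arm_command:
  commands: [-1,0,0,0,0,0,-0.04,-1,0,0,0,0,0,-0.08,-1,0,0,0,0,0,-0.12,-1,0,0,0,0,0,-0.16,-1,0,0,0,0,0,-0.2,-1,0,0,0,0,0,-0.24,-1,0,0,0,0,0,-0.27,-1,0,0,0,0,0,-0.3]

```text
time: 15.18
eef_pos: [0.6295, -0.0594, 0.2089]
tcp_rot: [1.901, 2.497, 0.001]
ft_force: [-1.0, -0.2, -2.6]
opening: 0.0137
gripper_force: 30.0
```

>>> arm_command:
  commands: [-1,0,0,0,0,0,-0.03,-1,0,0,0,0,0,-0.055,-1,0,0,0,0,0,-0.075,-1,0,0,0,0,0,-0.088,-1,0,0,0,0,0,-0.092,-1,0,0,0,0,0,-0.092,-1,0,0,0,0,0,-0.092,-1,0,0,0,0,0,-0.092]

```text
time: 15.85
eef_pos: [0.6298, -0.0592, 0.2095]
tcp_rot: [1.72, 2.624, 0.002]
ft_force: [0.9, -0.6, -2.3]
opening: 0.0137
gripper_force: 30.0
```

>>> arm_command:
  commands: [-1,0,0,0,0,0,0,-1,0,0,0,0,0,0,-1,0,0,0,0,0,0,-1,0,0,0,0,0,0,-1,0,0,0,0,0,0,-1,0,0,0,0,0,0,-1,0,0,0,0,0,0,-1,0,0,0,0,0,0]

```text
time: 16.52
eef_pos: [0.6298, -0.0592, 0.2095]
tcp_rot: [1.72, 2.624, 0.002]
ft_force: [-0.9, 0.8, -2.5]
opening: 0.0134
gripper_force: 30.0
```

Run:
```python
from h import *
q=r.sense();print(q['eef_pos'],q['qd'].round(3),R.from_rotvec(q['tcp_rot']).as_matrix().round(3));go([.63,-.059,.209],24.3)
s=camera('scene')
save(s,'z6.png')
cv2.imwrite('pics/z6.png',cv2.resize(s['frame'][100:300,180:380],None,fx=3,fy=3,interpolation=cv2.INTER_CUBIC)[:,:,::-1])
```

```text
[ 0.62981575 -0.05924148  0.20951854] [-0.    -0.002 -0.     0.    -0.    -0.001 -0.002] [[-0.399  0.917  0.004]
 [ 0.917  0.399 -0.002]
 [-0.003  0.003 -1.   ]]
row [0.    0.001 0.001] [ 0.002  0.002 -0.009] t 16.52
```

View pics/z6.png

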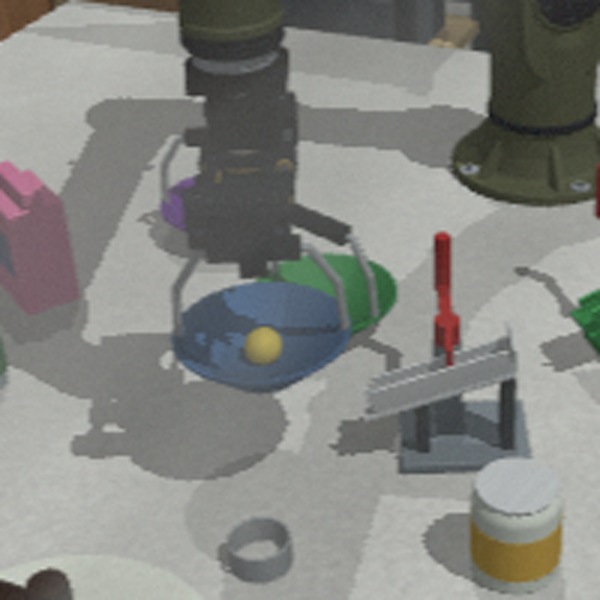

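The dish hangs level with its handle along the chute and the ball in the middle at crop (263,346). The lever is at rest and the bystanders look untouched. I'm handing in.

```bash
python3 -c "
from bench import r
print(r.finish_job())"
```

```text
the job is handed in; nothing more can be done
None
```

I handed the job in after about 16.5 s, holding the dish level and still about 10 cm up, with its handle along the chute and the ball in the middle; the lever is back at rest and the other things looked untouched, though no verdict was shown.

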